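# Clamp the lino block on the art-room board

## Task

Clamp the green lino block to its board for cutting: with the outside of the closed fingers push the blue strap round until it is fully home against its stop, over the block, and then push the red cam lever fully down with the fingertips. Do not take hold of the strap or the lever or lift anything; leave the block lying where it is, and all the other things standing undisturbed.

Things in the scene. Friction and masses are not known exactly. Their poses are not given: they have to be found in the camera images.
- jig: wooden clamping board fixed to the table, 280 (x) x 200 (y) x 18 mm. Origin on the table, 10 mm nearer the robot than the board's centre (board spans x -130..150, y -100..100 mm in its own frame). Its x axis points away from the robot, give or take its yaw. The clamp's upright stud stands on it at (60, 0) mm. Low fences up to 28 mm above the table and a steel stop pin 72 mm tall (on the right of the strap's home place) stand on it too
- strap (a joint): swing of the clamp strap about the upright stud, rad. 0 = fully home against its stop, lying over the middle of the lino block and pointing along the board's -x axis; grows as it is swung out to the board's +y side (at value q the strap points along (-cos q, sin q) in the board's frame), up to 1.7. Starts swung out by 0.9 to 1.4. Stiff joint (needs about 3 N at 85 mm from the stud), stays where it is left
- strap_pivot (a point): point on the stud's axis at half the height of the strap, 67 mm above the table
- strap_nose (a point): centre of the yellow free end of the strap, 116 mm from the stud's axis, 67 mm above the table. The strap is a blue bar, 22 mm wide, with underside 56 mm and top 78 mm above the table; a black rubber foot hangs under it 95 mm from the stud's axis, its face 44 mm above the table or a little lower
- cam_lever (a joint): angle of the cam lever, rad. 0 = raised, 1.25 = pushed fully down (level; end stop); at value q the lever rises 1.25 - q above the horizontal. Starts at 0 to 0.25. It stays where it is left and takes about 5 N at 75 mm from its pivot. It is mounted on the strap above the stud, turns with it, and leans away from the strap's nose (when the strap is home, towards the board's +x). Pushing it down lowers the rubber foot by 8.5 mm, which then presses on the block through a spring
- lever_pivot (a point): the cam lever's pivot, on the stud's axis 92 mm above the table
- lever_tip (a point): free end of the cam lever, 94 mm from its pivot, on its centreline. The outer 42 mm is a red grip 26 mm wide and 12 mm thick, the rest a steel bar 14 mm wide, 9 mm thick
- block_top (a point): centre of the top of the lino block: loose wooden block faced with green lino, 100 x 70 x 20 mm, lying on the board against low fences; top 38 mm above the table
- pot_green: small closed paint pot, green body with white lid, 42 mm across and 46 mm tall, standing on the right part of the clamping board; origin under its centre
- pot_black: small closed paint pot, white body with black lid, 42 mm across and 46 mm tall, standing on the table near the board; origin under its centre
- pot_orange: small closed paint pot, orange body with white lid, 42 mm across and 46 mm tall, standing on the table near the board; origin under its centre
- cup: empty clear plastic cup, 70 mm across and 85 mm tall, standing to the right of the board; origin under its centre
- brush: yellow-handled flat brush, 170 mm long, lying on the table just right of the board; origin under its centre
- bottle: clear drinking bottle with blue cap, 64 mm across and 200 mm tall, standing at the right of the table; origin under its centre
- paint_strip: white strip of six paint wells with white lids, 250 x 55 x 38 mm, lying at the left of the table; origin under its centre
- block: the lino block itself (see block_top); origin at the centre of its underside, x along its 100 mm side
Not all that is in view belongs to the job. Of the things like the block, leave any that is pink; of the rest the smaller one is meant.

How it is judged:
By the outcome, as a careful person would: the job done as asked, in the order asked, and still so for the second after the job is handed in, with the robot touching nothing.
It also fails if it takes over 48 s, if anything falls off the work surface, if the arm or the gripper's body presses on something with over 40 N, if the wrist force passes 120 N, or if a joint passes its speed limit or range.

## Robot

A 6-joint arm with a two-finger parallel gripper is mounted at the origin on the work surface. World frame = base frame: x ahead of the robot, y to its left, z up, the work surface at z = 0. Lengths are in m, angles in rad, forces in N, time in s.
With the tool pointing down it reaches from about 0.25 to 0.8 m from the base axis. Payload 8.5 kg.
Tool frame: the origin (TCP) lies at the very end of the fingers, on their centre line; the grasp point (between the pads) lies 19 mm behind it; z points along the fingers, y is the direction in which the jaws open and shut (so a half turn about z gives the same grasp; the last joint's range is limited). The gripper opens to 85 mm and grips with 20 to 120 N. Pads are 22 mm wide; open, the fingers measure 114 mm over their backs; the gripper's body (76 mm by 85 mm) begins 54 mm behind the grasp point. The pads swing forward as they close: fully open they stand 13 mm farther back than shut.
Start: joints at [-1.261, 0.238, -0.013, 1.319, 0, 1.571], TCP at [0.16, -0.5, 0.231] pointing down, gripper open.
Joint ranges: [-2.66, 2.66], [-1.03, 1.9], [-1.14, 1.46], [-1.82, 2.27], [-1.45, 1.34], [-3.14, 3.14]. Speed limits (rad/s): [2.22, 2.22, 2.79, 3.14, 3.14, 3.14].

## Interface

Orientations are given as [roll, pitch, yaw] about the fixed x, y, z axes, in that order (R = Rz(yaw) Ry(pitch) Rx(roll)).
In Python, from cell import robot, camera gives the robot as it stands.
- The arm moves only by the tool servo_tool, never from a script. Its argument "steps" is one flat list of numbers, 7 for each row, row after row: the turn, a rotation vector about the world's x, y, z in rad, then the shift along the world's x, y, z in m, then the finger opening in m, from 0 to 0.0854. A call has 1 to 12 rows; each row is the pose to reach, as a shift and turn from the pose commanded when the call began; what a row does not reach only later rows make up. A row lasts 1/10 s, in which the tool goes at most 50 mm and 8.59 degrees, less where a joint would pass 70% of its speed; a pose out of reach is approached as far as the arm can. A call with a gripper value outside its range is refused whole. The fingers move at their own pace and stop on an object; "grip_force" is the grip in N (left out, the last holds). Time passes only in rows, so rows that repeat a pose let the fingers close. It gives the time, the measured TCP pose, the force and the opening at its end, in the units of the state.
- robot.observe(): the state, without advancing time (a new reading comes with each control period).
- camera(name): name is "side" or "top" or "wrist"; returns a dict with "pixels" (480x640x3 uint8, blue, green, red), "depth" (480x640 float32, m along the optical axis (not along the pixel's ray), 0 where there is no reading), "fx", "fy", "cx", "cy" (pixels), "dist_coeffs" ([k1, k2, p1, p2, k3] as OpenCV has them; the pictures are not rectified), "origin" and "attitude" of the camera in the world. Camera axes: x right, y down, z forward; pixel columns grow to the right and rows downward; lengths in m; the calibration is good to about 2 mm. A picture is of the moment at which its call begins.
- robot.job_done(): hands the job in, once; it reports no verdict.
The state is a dict: "time_s": time; "qpos": joint angles; "joint_velocities": joint speeds; "joint_efforts": joint torques, N m; "ee_pos": TCP position; "tcp_rot": TCP orientation; "ft_force": force on the tool from outside, world axes, zero at the start; "moment": the same for the moment, N m; "opening": finger opening in m.
Only numpy, scipy, OpenCV 4.12 (cv2) and the standard library are available. Lean on these libraries where they do the work, as an engineer would, in place of code of your own. Each camera call takes 0.05 s, during which the arm holds its last target. There are 200 camera calls.

## Working session

There is one attempt and no reset: what is moved stays moved. The work goes in short steps, Python scripts to look and compute and a tool call to move; the robot and the scene stay as the last step left them, time stands still between calls to the robot, and variables do not carry over. Pictures are saved under pics/ and viewed, about 8 in all and at most 12, crops included, and the job is handed in when it is done.

Besides the shell and the picture viewer there is one more tool, called as name(argument=value, ...), one argument or row to a line, values as JSON. servo_tool: Moves the arm, as the interface text tells. Its arguments: {"type":"object","properties":{"steps":{"type":"array","items":{"type":"number"}},"grip_force":{"type":"number"}},"required":["steps"]}

```bash
mkdir -p pics
cat > h.py <<'E'
import numpy as np, cv2
from cell import robot, camera
from scipy.spatial.transform import Rotation as R
def att(c):
    a=np.array(c["attitude"],float)
    return a if a.shape==(3,3) else (R.from_euler('xyz',a).as_matrix() if a.size==3 else R.from_quat(a).as_matrix())
def K(c): return np.array([[c["fx"],0,c["cx"]],[0,c["fy"],c["cy"]],[0,0,1.]])
def ray(c,uv):
    p=cv2.undistortPoints(np.array(uv,float).reshape(-1,1,2),K(c),np.array(c["dist_coeffs"],float)).reshape(-1,2)
    return np.c_[p,np.ones(len(p))]@att(c).T
def onplane(c,uv,z):
    d=ray(c,uv); o=np.array(c["origin"]); return o+d*((z-o[2])/d[:,2])[:,None]
def cloud(c):
    v,u=np.mgrid[0:480,0:640]; d=ray(c,np.c_[u.ravel(),v.ravel()])
    return (np.array(c["origin"])+d*c["depth"].reshape(-1,1)).reshape(480,640,3)
E
python3 - <<'E'
from h import *
import pickle
for n in("top","side"):
    c=camera(n); cv2.imwrite(f"pics/{n}0.png",c["pixels"]); pickle.dump(c,open(f"{n}0.pkl","wb"))
    print(n,c["origin"],c["attitude"],c["fx"],(c["depth"]>0).mean())
print(robot.observe())
E
```

```text
top [ 0.26290541 -0.01930623  1.1084042 ] [-2.97878401  0.00372115 -1.58089842] 447.6881727021894 0.9959114583333334
side [-0.11617801  1.0361245   0.8233593 ] [-2.11894478  0.02467898 -2.66514694] 561.134230293498 0.9960123697916666
{'time_s': 0.1, 'qpos': array([-1.26099558e+00,  2.38696699e-01, -1.41303396e-02,  1.31918940e+00,
       -3.21286292e-06,  1.57079414e+00]), 'joint_velocities': array([ 0.00054164, -0.00118613,  0.00254894,  0.00015158, -0.0015423 ,
       -0.00064163]), 'joint_efforts': array([ 1.06510306e-03, -5.39719319e+01,  3.46999526e+01,  1.34065826e-02,
        1.42286285e-04,  8.98537991e-06]), 'ee_pos': array([ 0.15994861, -0.4996743 ,  0.23076997]), 'tcp_rot': array([-3.14037254e+00,  3.21018930e-06,  3.09802937e-01]), 'ft_force': array([ 0.5228649 ,  0.28616357, -0.99979917]), 'moment': array([-0.01403283,  0.02619909, -0.02001293]), 'opening': 0.08596405033890397}
```

View pics/top0.png

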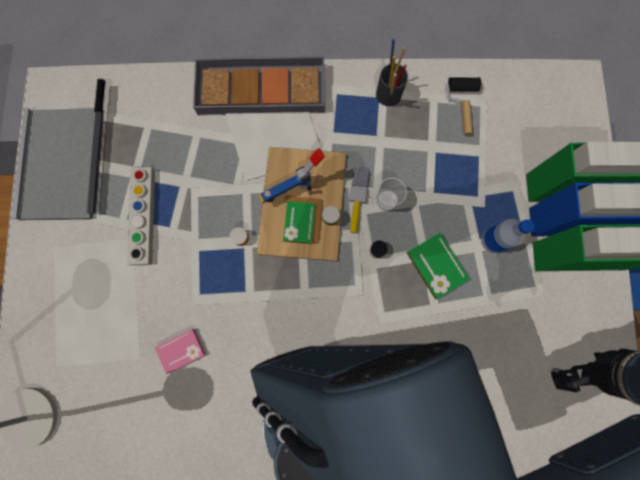

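View pics/side0.png

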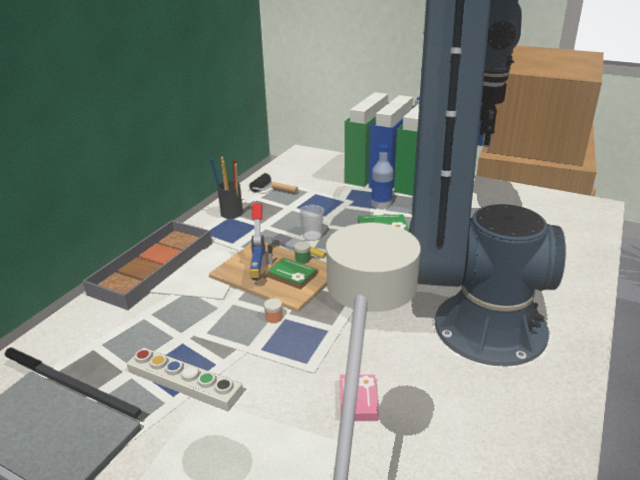

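The top view shows the board at cols 258–347, rows 148–260. The strap runs from its stud at about (308,180) to its nose at about (265,196), and the red grip is at (317,157). The green block is at (299,222), the green pot at (331,214), and the orange pot at (240,236). Next I'll measure these.

Run:
```python
from h import *
import pickle
c=pickle.load(open("top0.pkl","rb")); P=cloud(c); hsv=cv2.cvtColor(c["pixels"],cv2.COLOR_BGR2HSV)
roi=np.zeros((480,640),bool); roi[140:270,225:420]=True
H,S,V=[hsv[...,i].astype(int) for i in range(3)]; z=P[...,2]
def rep(n,m,plane=None):
    m=m&roi; k,l,st,ce=cv2.connectedComponentsWithStats(m.astype(np.uint8))
    if k<2: print(n,"none");return
    i=1+st[1:,4].argmax(); q=P[l==i]; print(n,st[i],ce[i].round(1),"med",np.median(q,0).round(4),"z",np.percentile(q[:,2],[5,95]).round(3), "plane" ,onplane(c,ce[i],plane)[0].round(4) if plane else "")
    return l==i
rep("blue",(H>100)&(H<130)&(S>110)&(z>.05),.078)
rep("yellow",(H>20)&(H<35)&(S>110)&(z>.05),.078)
rep("red",((H<6)|(H>174))&(S>150)&(z>.08))
g=rep("green",(H>50)&(H<80)&(S>120)&(z>.03)&(z<.045),.038)
b=rep("board",(H>8)&(H<22)&(S>70)&(z>.01)&(z<.025),.018)
for n,m,pl in(("board",b,.018),("green",g,.038)):
    q=onplane(c,np.argwhere(m)[:,::-1],pl)[:,:2].astype(np.float32); r=cv2.minAreaRect(q); print(n,r)
    print(cv2.boxPoints(r).round(3).tolist())
# tall things near board
m=roi&(z>.03); k,l,st,ce=cv2.connectedComponentsWithStats(m.astype(np.uint8))
for i in range(1,k):
    if st[i,4]>15:
        q=P[l==i]; print(st[i],np.median(q,0).round(3),q.min(0).round(3),q.max(0).round(3))
s=pickle.load(open("side0.pkl","rb")); cv2.imwrite("pics/crop.png",np.hstack([cv2.resize(c["pixels"][140:270,245:360],None,fx=3.5,fy=3.5,interpolation=2),cv2.resize(s["pixels"][190:320,205:320],None,fx=3.5,fy=3.5,interpolation=2)])[:600,:800])
# lamp head
Q=cloud(s); print("lamp",np.median(Q[240:290,340:410].reshape(-1,3),0),Q[235:300,330:415].reshape(-1,3).min(0),Q[235:300,330:415].reshape(-1,3).max(0), Q[400,353])
```

```text
blue [262 176  47  25 354] [284.1 187.1] med [0.5665 0.0701 0.0764] z [0.069 0.08 ] plane [0.5642 0.0695 0.078 ]
yellow [259 194   5   8  15] [260.7 197.7] med [0.5386 0.1251 0.0764] z [0.073 0.079] plane [0.5387 0.1252 0.078 ]
red [310 149  14  17 137] [316.3 156.8] med [ 0.6092 -0.0083  0.16  ] z [0.144 0.173] plane 
green [285 201  30  42 747] [300.3 219.1] med [0.4974 0.0314 0.0369] z [0.034 0.04 ] plane [0.4944 0.0331 0.038 ]
board [ 257  151   89  110 4505] [307. 214.] med [ 0.5033 -0.0052  0.0169] z [0.014 0.02 ] plane [0.5114 0.0172 0.018 ]
board ((0.5417333245277405, 0.029055915772914886), (0.1992044597864151, 0.2798106372356415), 84.44647979736328)
[[0.3930000066757202, -0.05700000002980232], [0.6710000038146973, -0.08399999886751175], [0.6909999847412109, 0.11500000208616257], [0.41200000047683716, 0.1420000046491623]]
green ((0.48845526576042175, 0.036372870206832886), (0.06821329891681671, 0.09889507293701172), 84.50222778320312)
[[0.4359999895095825, 0.007000000216066837], [0.5339999794960022, -0.0020000000949949026], [0.5410000085830688, 0.06599999964237213], [0.4429999887943268, 0.07500000298023224]]
[259 148  66  56 975] [0.577 0.035 0.079] [ 0.263 -0.026  0.03 ] [0.627 0.13  1.108]
[376 178  31  32 459] [ 0.562 -0.189  0.066] [ 0.263 -0.219  0.03 ] [ 0.583 -0.019  1.108]
[ 283  201   33   43 1168] [0.488 0.036 0.037] [ 0.263 -0.019  0.03 ] [0.542 0.076 1.108]
[323 206  17  19 261] [ 0.498 -0.042  0.063] [ 0.263 -0.061  0.031] [ 0.521 -0.019  1.108]
[230 227  18  18 242] [0.453 0.182 0.044] [0.434 0.163 0.034] [0.475 0.204 0.051]
[370 240  17  18 226] [ 0.418 -0.154  0.045] [ 0.263 -0.174  0.033] [ 0.44  -0.019  1.108]
lamp [0.05660753 0.58845498 0.50843752] [-0.11617801 -0.21068885 -0.00787603] [0.50469463 1.0361245  0.8233593 ] [0.03806194 0.68078129 0.4070735 ]
```

View pics/crop.png

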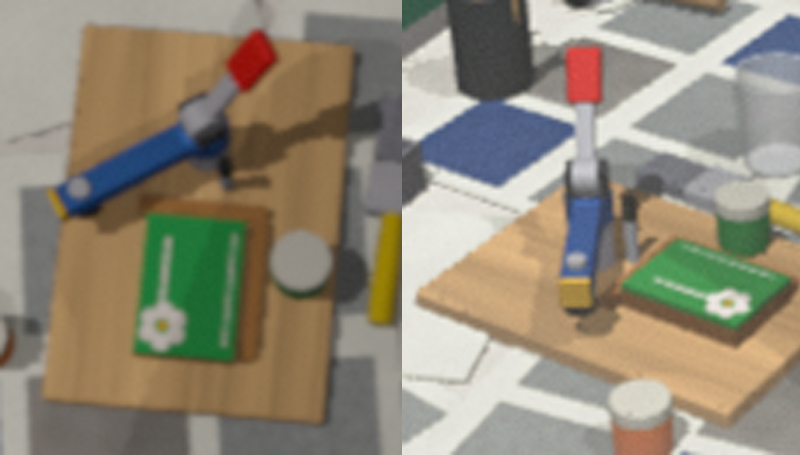

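Board yaw is about −0.097 rad and the stud is at (0.5915, 0.0242). The nose comes out 114 mm from the stud (given 116), so the strap is at q ≈ 0.99. I'll move to the outside of the strap with the fingers closing on the way.

servo_tool(
  steps=[0, 0, 0.172, 0.431, 0.623, 0.01, 0, 0, 0, 0.172, 0.431, 0.623, 0.01, 0, 0, 0, 0.172, 0.431, 0.623, 0.01, 0, 0, 0, 0.172, 0.431, 0.623, 0.01, 0, 0, 0, 0.172, 0.431, 0.623, 0.01, 0, 0, 0, 0.172, 0.431, 0.623, 0.01, 0, 0, 0, 0.172, 0.431, 0.623, 0.01, 0, 0, 0, 0.172, 0.431, 0.623, 0.01, 0, 0, 0, 0.172, 0.431, 0.623, 0.01, 0, 0, 0, 0.172, 0.431, 0.623, 0.01, 0, 0, 0, 0.172, 0.431, 0.623, 0.01, 0, 0, 0, 0.172, 0.431, 0.623, 0.01, 0],
  grip_force=30,
)

```text
time_s: 1.3
ee_pos: [0.5021, -0.0045, 0.2391]
tcp_rot: [-3.142, 0.0, 0.482]
ft_force: [1.4, -0.2, 0.2]
opening: -0.0004
```

servo_tool(
  steps=[0, 0, 0, 0.09, 0.129, 0, 0, 0, 0, 0, 0.09, 0.129, 0, 0, 0, 0, 0, 0.09, 0.129, 0, 0, 0, 0, 0, 0.09, 0.129, 0, 0, 0, 0, 0, 0.09, 0.129, 0, 0, 0, 0, 0, 0.09, 0.129, 0, 0],
)

```text
time_s: 1.9
ee_pos: [0.5907, 0.1217, 0.2388]
tcp_rot: [-3.141, 0.001, 0.482]
ft_force: [-0.3, -0.7, 0.2]
opening: -0.0001
```

Run:
```python
from h import *
c=camera("wrist"); cv2.imwrite("pics/w1.png",c["pixels"]); P=cloud(c)
o=robot.observe(); print(o["ee_pos"],o["tcp_rot"],o["qpos"].round(2),o["ft_force"])
hsv=cv2.cvtColor(c["pixels"],cv2.COLOR_BGR2HSV).astype(int); H,S=hsv[...,0],hsv[...,1]; z=P[...,2]
for n,m in(("blue",(H>100)&(H<130)&(S>110)&(z>.05)&(z<.09)),("yel",(H>20)&(H<35)&(S>110)&(z>.05)&(z<.09))):
    q=P[m]
    if len(q)>20: print(n,len(q),np.median(q,0).round(4),cv2.minAreaRect(q[q[:,2]>.07][:,:2].astype(np.float32)))
```

```text
[0.59060281 0.12130528 0.23921661] [-3.14154623e+00  8.04356945e-04  4.80902790e-01] [ 0.2   0.37  0.2   1.4  -0.    2.86] [-0.27980527 -0.22222398  0.21123844]
blue 2812 [0.5729 0.0736 0.0779] ((0.571973979473114, 0.07004603743553162), (0.028446773067116737, 0.11861353367567062), 31.550397872924805)
```

View pics/w1.png

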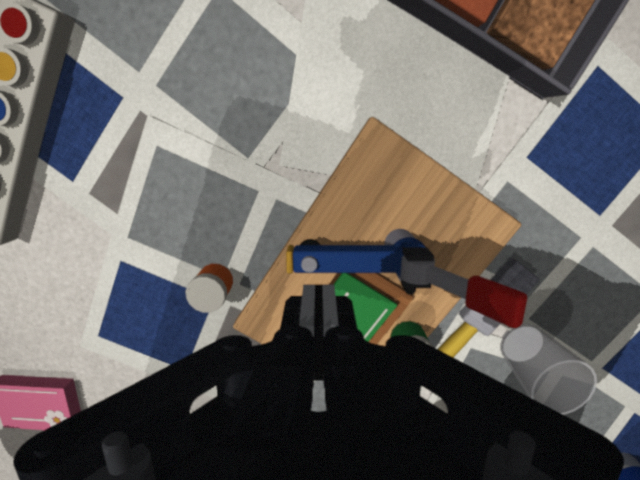

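The wrist view shows the strap at (290–400, 260) with its outer side clear below the fingers. The lever's red grip is at (497,302) and the orange pot at (210,287), both out of the way. Going down, and working out the arc.

servo_tool(
  steps=[0, 0, 0, 0, 0, -0.05, 0, 0, 0, 0, 0, 0, -0.1, 0, 0, 0, 0, 0, 0, -0.14, 0, 0, 0, 0, 0, 0, -0.165, 0, 0, 0, 0, 0, 0, -0.179, 0, 0, 0, 0, 0, 0, -0.179, 0, 0, 0, 0, 0, 0, -0.179, 0],
)

```text
time_s: 2.65
ee_pos: [0.5913, 0.1214, 0.0612]
tcp_rot: [3.141, -0.001, 0.48]
ft_force: [-0.1, 0.2, 0.7]
opening: -0.0001
```

Run:
```python
from h import *
o=robot.observe(); p0=o["ee_pos"]; print(p0,o["tcp_rot"],o["ft_force"])
C=np.array([.5915,.0242])
for f in [1.09,1.0,.91,.82,.73,.64,.55,.46,.38,.3,.23,.17,.13,.097,.06]:
    p=C+.083*np.array([-np.cos(f),np.sin(f)])+.022*np.array([np.sin(f),np.cos(f)])
    print(f,"turn %.3f"%(np.pi/2-f-o["tcp_rot"][2]),(p-p0[:2]).round(4))
```

```text
[0.59133238 0.12139005 0.06117819] [ 3.14144824e+00 -5.77341517e-04  4.80388820e-01] [-0.13737346  0.2086293   0.69344697]
1.09 turn 0.000 [-0.0187 -0.0134]
1.0 turn 0.090 [-0.0262 -0.0155]
0.91 turn 0.180 [-0.0334 -0.0182]
0.82 turn 0.270 [-0.0404 -0.0215]
0.73 turn 0.360 [-0.047  -0.0254]
0.64 turn 0.450 [-0.0533 -0.03  ]
0.55 turn 0.540 [-0.0591 -0.0351]
0.46 turn 0.630 [-0.0644 -0.0406]
0.38 turn 0.710 [-0.0688 -0.046 ]
0.3 turn 0.790 [-0.0726 -0.0516]
0.23 turn 0.860 [-0.0756 -0.0568]
0.17 turn 0.920 [-0.0779 -0.0615]
0.13 turn 0.960 [-0.0793 -0.0646]
0.097 turn 0.993 [-0.0803 -0.0673]
0.06 turn 1.030 [-0.0814 -0.0703]
```

servo_tool(
  steps=[0, 0, 0, -0.01, -0.007, 0, 0, 0, 0, 0, -0.019, -0.013, 0, 0, 0, 0, 0.09, -0.026, -0.0155, 0, 0, 0, 0, 0.18, -0.0335, -0.018, 0, 0, 0, 0, 0.27, -0.0405, -0.0215, 0, 0, 0, 0, 0.36, -0.047, -0.0255, 0, 0, 0, 0, 0.45, -0.0535, -0.03, 0, 0, 0, 0, 0.54, -0.059, -0.035, 0, 0, 0, 0, 0.63, -0.0645, -0.0405, 0, 0, 0, 0, 0.71, -0.069, -0.046, 0, 0, 0, 0, 0.79, -0.0725, -0.0515, 0, 0, 0, 0, 0.86, -0.0755, -0.057, 0, 0],
)

```text
time_s: 3.85
ee_pos: [0.5161, 0.0653, 0.0615]
tcp_rot: [3.139, -0.002, 1.345]
ft_force: [1.7, 2.3, 1.1]
opening: -0.0001
```

Run:
```python
from h import *
c=camera("top"); P=cloud(c); z=P[...,2]
hsv=cv2.cvtColor(c["pixels"],cv2.COLOR_BGR2HSV).astype(int); H,S=hsv[...,0],hsv[...,1]
w=camera("wrist"); cv2.imwrite("pics/p2.png",np.hstack([cv2.resize(c["pixels"][130:280,230:360],(520,600)),cv2.resize(w["pixels"],(280,210))if 0 else cv2.copyMakeBorder(cv2.resize(w["pixels"],(280,210)),0,390,0,0,0)]))
o=robot.observe();print(o["ee_pos"],o["tcp_rot"],o["ft_force"])
```

```text
[0.51549613 0.06480323 0.06125345] [ 3.14012863e+00 -6.47956497e-04  1.34218751e+00] [-0.0129748   0.85894835 -0.12552348]
```

View pics/p2.png

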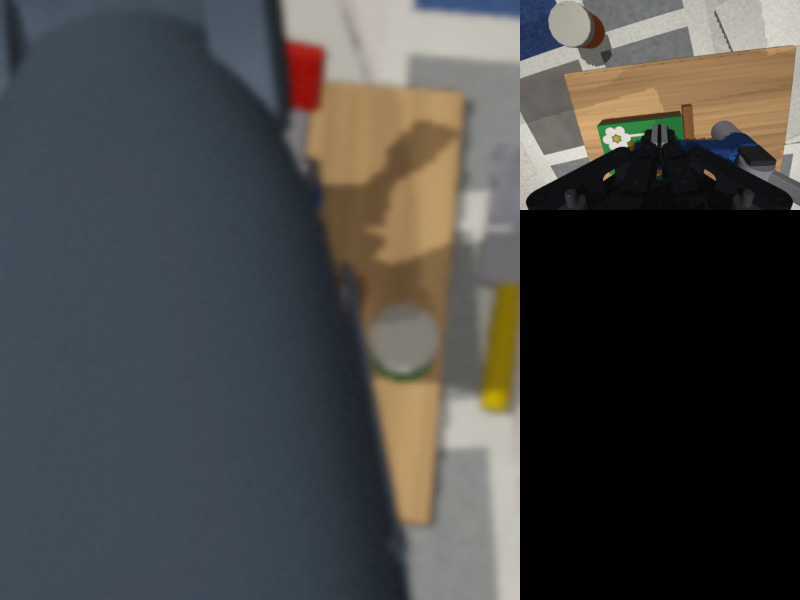

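The fingers sit on the strap's outer side, and the lever has turned with the strap (grip at (305,75) in the left panel). I'll creep home and watch the force.

servo_tool(
  steps=[0, 0, 0.03, -0.001, -0.0025, 0, 0, 0, 0, 0.06, -0.0023, -0.0047, 0, 0, 0, 0, 0.1, -0.0037, -0.0078, 0, 0, 0, 0, 0.133, -0.0047, -0.0105, 0, 0, 0, 0, 0.133, -0.0047, -0.0105, 0, 0],
)

```text
time_s: 4.45
ee_pos: [0.5115, 0.0558, 0.061]
tcp_rot: [3.14, -0.003, 1.474]
ft_force: [0.9, 6.0, 1.5]
opening: -0.0002
```

servo_tool(
  steps=[0, 0, 0, -0.0002, -0.002, 0, 0, 0, 0, 0, -0.0002, -0.002, 0, 0],
)

```text
time_s: 4.65
ee_pos: [0.5115, 0.0557, 0.0611]
tcp_rot: [3.14, -0.007, 1.474]
ft_force: [1.0, 15.7, -0.2]
opening: 0.0003
```

servo_tool(
  steps=[0, 0, 0, -0.0002, -0.002, 0, 0, 0, 0, 0, -0.0002, -0.002, 0, 0],
)

```text
time_s: 4.85
ee_pos: [0.5115, 0.0556, 0.0612]
tcp_rot: [3.14, -0.01, 1.475]
ft_force: [1.9, 25.5, -0.3]
opening: 0.0
```

The force jumped to 25 N with no motion, so the strap is on its stop. Backing off, rising and checking.

servo_tool(
  steps=[0, 0, 0, 0.002, 0.02, 0, 0, 0, 0, 0, 0.004, 0.04, 0, 0, 0, 0, 0, 0.004, 0.04, 0.05, 0, 0, 0, 0, 0.004, 0.04, 0.1, 0, 0, 0, 0, 0.004, 0.04, 0.15, 0, 0, 0, 0, -0.02, 0.04, 0.19, 0, 0, 0, 0, -0.06, 0.04, 0.19, 0, 0, 0, 0, -0.1, 0.04, 0.19, 0, 0, 0, 0, -0.1, 0.04, 0.19, 0, 0, 0, 0, -0.1, 0.04, 0.19, 0],
)

```text
time_s: 5.85
ee_pos: [0.41, 0.0908, 0.2509]
tcp_rot: [3.14, -0.0, 1.473]
ft_force: [-0.0, 0.2, 0.2]
opening: -0.0001
```

Run:
```python
from h import *
w=camera("wrist"); c=camera("side"); o=robot.observe();print(o["ee_pos"],o["tcp_rot"],o["ft_force"])
cv2.imwrite("pics/p3.png",np.hstack([cv2.resize(w["pixels"],(440,330)),cv2.resize(c["pixels"][190:300,205:325],(360,330))]))
for n,c in(("wrist",w),("side",c)):
    P=cloud(c); z=P[...,2]; hsv=cv2.cvtColor(c["pixels"],cv2.COLOR_BGR2HSV).astype(int); H,S=hsv[...,0],hsv[...,1]
    near=(abs(P[...,0]-.56)<.13)&(abs(P[...,1]-.03)<.1)
    for k,m in(("blue",(H>100)&(H<130)&(S>110)&(z>.072)&(z<.084)),("yel",(H>20)&(H<35)&(S>110)&(z>.05)&(z<.09)),("red",((H<6)|(H>174))&(S>130)&(z>.09)&(z<.25))):
        q=P[m&near]
        if len(q)>8: print(n,k,len(q),np.median(q,0).round(4),np.percentile(q,5,0).round(3),np.percentile(q,95,0).round(3),cv2.minAreaRect(q[:,:2].astype(np.float32)))
```

```text
[0.41129353 0.09090588 0.25043061] [ 3.14077515e+00 -1.28225145e-04  1.47370965e+00] [ 0.15196185 -0.11362929 -0.08784164]
wrist blue 2147 [0.5434 0.0343 0.0779] [0.491 0.022 0.075] [0.585 0.044 0.079] ((0.5444748401641846, 0.028844865038990974), (0.03371252864599228, 0.11728699505329132), 88.50312042236328)
wrist yel 60 [0.4796 0.0347 0.0635] [0.479 0.027 0.059] [0.484 0.047 0.077] ((0.48170679807662964, 0.03703899309039116), (0.02163125015795231, 0.005007806234061718), 84.73070526123047)
wrist red 1793 [0.6295 0.0248 0.1571] [0.62  0.013 0.143] [0.638 0.035 0.17 ] ((0.6289931535720825, 0.023888155817985535), (0.024991227313876152, 0.022503113374114037), 85.20780181884766)
side blue 153 [0.5372 0.0375 0.0756] [0.49  0.025 0.073] [0.578 0.048 0.078] ((0.5405389070510864, 0.034191716462373734), (0.028603076934814453, 0.10882963240146637), 86.5606689453125)
side yel 28 [0.4787 0.0411 0.0678] [0.477 0.032 0.058] [0.482 0.048 0.077] ((0.4786246120929718, 0.03947004675865173), (0.01811966858804226, 0.005212213844060898), 82.44076538085938)
side red 132 [0.6289 0.029  0.1573] [0.618 0.016 0.142] [0.642 0.037 0.17 ] ((0.6289072632789612, 0.025768745690584183), (0.02674810215830803, 0.027501124888658524), 79.79039764404297)
```

View pics/p3.png

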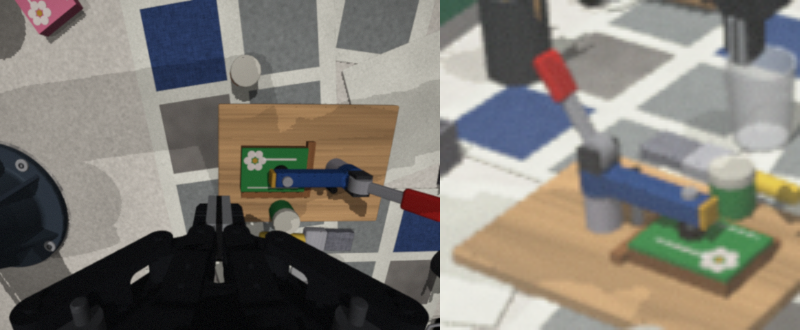

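The strap is home: its nose end is at (0.479, 0.037), on the line from the stud along the board's −x axis, and it lies over the block in the side panel. The lever's red grip is at (0.629, 0.025, 0.157), so the lever stands about 1.0 rad above horizontal. I'll go to its strap side, above the stud.

servo_tool(
  steps=[0, 0, 0, 0.045, -0.016, 0, 0, 0, 0, 0, 0.09, -0.032, 0, 0, 0, 0, 0, 0.135, -0.049, 0, 0, 0, 0, 0, 0.18, -0.0655, 0, 0, 0, 0, 0, 0.18, -0.0655, -0.03, 0, 0, 0, 0, 0.18, -0.0655, -0.06, 0, 0, 0, 0, 0.18, -0.0655, -0.085, 0, 0, 0, 0, 0.18, -0.0655, -0.085, 0, 0, 0, 0, 0.18, -0.0655, -0.085, 0],
)

```text
time_s: 6.85
ee_pos: [0.5911, 0.0252, 0.165]
tcp_rot: [-3.14, 0.0, 1.474]
ft_force: [0.4, 0.8, 0.1]
opening: 0.0
```

servo_tool(
  steps=[0, 0, 0, 0.013, -0.001, -0.001, 0, 0, 0, 0, 0.026, -0.0025, -0.0025, 0, 0, 0, 0, 0.031, -0.003, -0.0055, 0, 0, 0, 0, 0.0355, -0.0035, -0.009, 0, 0, 0, 0, 0.0405, -0.004, -0.013, 0, 0, 0, 0, 0.0445, -0.0045, -0.017, 0, 0, 0, 0, 0.0485, -0.0045, -0.0215, 0, 0, 0, 0, 0.0525, -0.005, -0.026, 0],
)

```text
time_s: 7.65
ee_pos: [0.6439, 0.0204, 0.14]
tcp_rot: [3.14, -0.0, 1.475]
ft_force: [-1.0, 0.7, 4.6]
opening: -0.0002
```

servo_tool(
  steps=[0, 0, 0, 0.0035, -0.0005, -0.005, 0, 0, 0, 0, 0.0065, -0.0005, -0.0105, 0, 0, 0, 0, 0.009, -0.001, -0.0155, 0, 0, 0, 0, 0.011, -0.001, -0.0215, 0, 0, 0, 0, 0.0125, -0.001, -0.027, 0, 0, 0, 0, 0.014, -0.001, -0.033, 0],
)

```text
time_s: 8.25
ee_pos: [0.6587, 0.0192, 0.1072]
tcp_rot: [3.138, 0.0, 1.475]
ft_force: [2.4, -2.3, 5.3]
opening: 0.0
```

servo_tool(
  steps=[0, 0, 0, 0.0005, 0, -0.004, 0, 0, 0, 0, 0.001, 0, -0.008, 0, 0, 0, 0, 0.001, 0, -0.008, 0],
)

```text
time_s: 8.55
ee_pos: [0.6589, 0.0193, 0.0984]
tcp_rot: [3.14, -0.0, 1.475]
ft_force: [1.5, -0.5, 2.7]
opening: 0.0001
```

servo_tool(
  steps=[0, 0, 0, 0, 0, -0.002, 0, 0, 0, 0, 0, 0, -0.003, 0, 0, 0, 0, 0, 0, -0.003, 0],
)

```text
time_s: 8.85
ee_pos: [0.659, 0.0194, 0.0977]
tcp_rot: [3.139, -0.0, 1.475]
ft_force: [-2.4, -1.5, 18.5]
opening: -0.0001
```

servo_tool(
  steps=[0, 0, 0, 0, 0, -0.002, 0, 0, 0, 0, 0, 0, -0.003, 0, 0, 0, 0, 0, 0, -0.003, 0],
)

```text
time_s: 9.15
ee_pos: [0.6591, 0.0193, 0.0973]
tcp_rot: [3.136, -0.0, 1.475]
ft_force: [-9.0, -1.4, 36.5]
opening: 0.0001
```

The lever is on its end stop: 36 N at z = 0.097, where 0.098 was expected. Lifting clear and checking everything.

servo_tool(
  steps=[0, 0, 0, 0, 0, 0.02, 0, 0, 0, 0, 0, 0, 0.06, 0, 0, 0, 0, 0, 0, 0.1, 0, 0, 0, 0, 0, 0, 0.14, 0, 0, 0, 0, -0.05, -0.01, 0.17, 0, 0, 0, 0, -0.1, -0.03, 0.18, 0, 0, 0, 0, -0.15, -0.05, 0.18, 0, 0, 0, 0, -0.2, -0.08, 0.18, 0, 0, 0, 0, -0.25, -0.12, 0.18, 0, 0, 0, 0, -0.25, -0.16, 0.18, 0, 0, 0, 0, -0.25, -0.2, 0.18, 0, 0, 0, 0, -0.25, -0.2, 0.18, 0],
)

```text
time_s: 10.35
ee_pos: [0.4064, -0.1839, 0.2723]
tcp_rot: [-3.141, 0.001, 1.471]
ft_force: [-0.6, 0.6, 0.7]
opening: 0.0
```

Run:
```python
from h import *
t=camera("top"); c=camera("side"); o=robot.observe();print(o["time_s"],o["ee_pos"],o["ft_force"])
cv2.imwrite("pics/p4.png",np.hstack([cv2.resize(t["pixels"][135:275,220:420],(440,308)),cv2.resize(c["pixels"][190:330,205:365],(352,308))]))
for n,c in(("top",t),("side",c)):
    P=cloud(c); z=P[...,2]; hsv=cv2.cvtColor(c["pixels"],cv2.COLOR_BGR2HSV).astype(int); H,S=hsv[...,0],hsv[...,1]
    near=(abs(P[...,0]-.57)<.15)&(abs(P[...,1]-.03)<.1)
    for k,m in(("blue",(H>100)&(H<130)&(S>110)&(z>.072)&(z<.084)),("yel",(H>20)&(H<35)&(S>110)&(z>.05)&(z<.09)),("red",((H<6)|(H>174))&(S>130)&(z>.07)&(z<.25)),("green",(H>50)&(H<80)&(S>120)&(z>.03)&(z<.045))):
        q=P[m&near]
        if len(q)>8: print(n,k,len(q),np.median(q,0).round(4),np.percentile(q,5,0).round(3),np.percentile(q,95,0).round(3),cv2.minAreaRect(q[:,:2].astype(np.float32)))
```

```text
10.45 [ 0.40737624 -0.18163809  0.27198627] [0.04900144 0.55952009 0.22062277]
top blue 290 [0.5385 0.0293 0.0769] [0.489 0.02  0.074] [0.579 0.041 0.08 ] ((0.5338407754898071, 0.028876585885882378), (0.024333659559488297, 0.09735275059938431), 84.70399475097656)
top yel 31 [0.4788 0.0342 0.0751] [0.477 0.026 0.063] [0.482 0.045 0.079] ((0.4794291853904724, 0.03547404333949089), (0.02116418071091175, 0.006354896817356348), 88.94977569580078)
top red 139 [0.6648 0.0186 0.0967] [0.648 0.009 0.094] [0.681 0.028 0.1  ] ((0.6644114255905151, 0.018636832013726234), (0.021985098719596863, 0.03782835975289345), 84.05381774902344)
top green 531 [0.4851 0.0242 0.0369] [0.442 0.004 0.034] [0.534 0.068 0.04 ] ((0.4885333180427551, 0.036552879959344864), (0.0681052878499031, 0.09921300411224365), 84.4208984375)
side blue 157 [0.5415 0.0363 0.0756] [0.491 0.024 0.073] [0.58  0.048 0.079] ((0.5403813123703003, 0.03411806374788284), (0.029059769585728645, 0.11336399614810944), 87.25553131103516)
side yel 21 [0.4802 0.0424 0.0672] [0.478 0.031 0.059] [0.482 0.05  0.076] ((0.4790044128894806, 0.03996393829584122), (0.005440582055598497, 0.02030857838690281), 6.808884620666504)
side red 90 [0.665  0.0257 0.0951] [0.648 0.011 0.09 ] [0.682 0.034 0.098] ((0.6662545204162598, 0.02225586026906967), (0.02678658999502659, 0.041355229914188385), 78.99677276611328)
side green 81 [0.4746 0.0375 0.0364] [0.443 0.02  0.033] [0.535 0.07  0.038] ((0.489716500043869, 0.041004352271556854), (0.0657462403178215, 0.09566749632358551), 87.09178924560547)
```

View pics/p4.png

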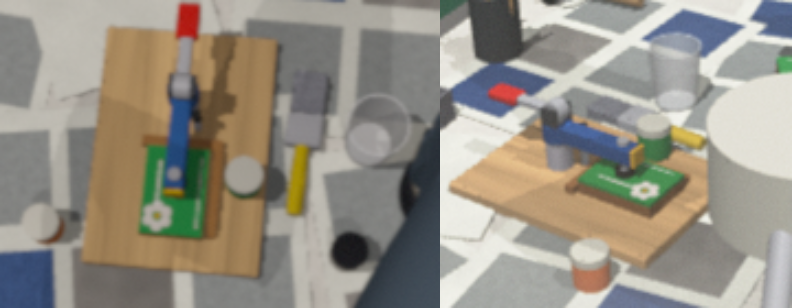

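The strap lies at 84.7° against 84.45° for the board, so it is home. The lever is level, the block has not moved, and the pots, cup and brush are standing in place. Handing in.

```bash
python3 -c "
from cell import robot
print(robot.job_done())"
```

```text
the job is handed in; nothing more can be done
None
```

The block is clamped, and the job was handed in at about 10.5 s of the 48 s allowed. I pushed the strap round to its stop with the side of the closed fingers, then pushed the cam lever down to its end stop with the fingertips.

**Strap:** it stopped dead at about 25 N. In the last top view it lies within 0.3° of the board's axis, over the block.

**Lever:** it stopped dead at about 36 N. In the last images the red grip is level, with its top at about 97 mm (98 mm expected).

**Block and the rest:** the block is within 0.2 mm of where it started. The pots, cup and brush look undisturbed in the last pictures, though I did not re-measure them. The bottle and paint strip were outside those views and were never approached. The gripper was clear of everything at the end.

**Disagreement:** an earlier wrist-camera reading put the strap 4° off the first measurement. I put this down to the bracket at the stud being counted in. No checks failed.

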